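# Shake the sealed tins, find the one that rattles, and hold it out over the slate

### The job

One of the three sealed tins standing in a row holds a single loose ball, while the other two are packed tight. Taking the tins in turn from left to right (left as the robot sees it), lift each by its grip bar, shake it briskly to and fro in the air, and stand it back upright where it stood (if it is the last one that rattles, it may stay in the hand); then hold the one that rattled out ahead, level and still, about 10 to 20 cm above the middle of the flat slate plate that lies beyond the row, and finish while still holding it there. The other two tins stand at their places, and the square and the slate offcut are left alone.

Things in the scene. Friction and masses are not known exactly. Their poses are not given: they have to be found in the camera images.
- tin_left: LEFT tin of a row of three alike (+y is left): sealed round steel tin, 110 mm diameter, lid top 56 mm above its underside, 0.6 to 0.75 kg full. Origin: centre of the underside; z up. Any of the three may be the rattling one; their weights do not tell which
- tin_middle: MIDDLE tin of the row, same make. A 0.45 kg, 42 mm lead ball rolls freely inside the rattling tin, about 60 mm from side to side in any level direction; the other two hold a 0.45 kg filling packed tight, which does not move. If a tin is held tilted, its ball lies against the low side
- tin_right: RIGHT tin of the row, same make. After a brisk level stroke of 40 to 60 mm (0.2 to 0.35 m/s) that stops short, the rattling tin's ball has run against its leading wall and stays about there: the moment at the hand about the level axis across the stroke differs by about 0.25 N m between the ends of a forward and a backward stroke; in a packed tin by under 0.1 N m
- tin_left_grip (a point): the left tin's flat wooden grip bar, which stands over the lid on two thin posts: 14 mm thick along the tin's x, 60 mm long along its y, 20 mm high. This point is its middle, on the tin's axis, 92 mm above the tin's underside; 26 mm of free space between bar and lid
- tin_middle_grip (a point): the middle tin's flat wooden grip bar, which stands over the lid on two thin posts: 14 mm thick along the tin's x, 60 mm long along its y, 20 mm high. This point is its middle, on the tin's axis, 92 mm above the tin's underside; 26 mm of free space between bar and lid
- tin_right_grip (a point): the right tin's flat wooden grip bar, which stands over the lid on two thin posts: 14 mm thick along the tin's x, 60 mm long along its y, 20 mm high. This point is its middle, on the tin's axis, 92 mm above the tin's underside; 26 mm of free space between bar and lid
- plate_centre (a point): centre of the top face of the flat dark slate plate, 121x143 mm, 7 mm thick, fixed on the bench beyond the row of tins
- try_square: try square with a beech stock and steel blade lying on the bench, 120x216x16 mm, origin at the centre of its underside; leave it alone
- slate_offcut: small four-sided slate offcut lying on the bench, 62x89x8 mm, origin at the centre of its underside; leave it alone

How it is judged:
On the way, in this order (a step that is already met when the one before it is completed fails the run):
1. the left tin, held more than 2 cm off the bench, moves briskly, over 0.12 m/s (height (world z) of tin_left above 0.02 m and linear speed of tin_left above 0.12 m/s and contact force between the fingers and tin_left above 0.5 N), for 0.02 s.
2. the left tin, held more than 2 cm off the bench, stops or turns round, under 0.06 m/s (height (world z) of tin_left above 0.02 m and linear speed of tin_left below 0.06 m/s and contact force between the fingers and tin_left above 0.5 N).
3. the left tin, held more than 2 cm off the bench, moves briskly again, over 0.12 m/s (all of step 1), for 0.02 s.
4. the middle tin, held more than 2 cm off the bench, moves briskly, over 0.12 m/s (height (world z) of tin_middle above 0.02 m and linear speed of tin_middle above 0.12 m/s and contact force between the fingers and tin_middle above 0.5 N), for 0.02 s.
5. the middle tin, held more than 2 cm off the bench, stops or turns round, under 0.06 m/s (height (world z) of tin_middle above 0.02 m and linear speed of tin_middle below 0.06 m/s and contact force between the fingers and tin_middle above 0.5 N).
6. the middle tin, held more than 2 cm off the bench, moves briskly again, over 0.12 m/s (all of step 4), for 0.02 s.
7. the right tin, held more than 2 cm off the bench, moves briskly, over 0.12 m/s (height (world z) of tin_right above 0.02 m and linear speed of tin_right above 0.12 m/s and contact force between the fingers and tin_right above 0.5 N), for 0.02 s.
8. the right tin, held more than 2 cm off the bench, stops or turns round, under 0.06 m/s (height (world z) of tin_right above 0.02 m and linear speed of tin_right below 0.06 m/s and contact force between the fingers and tin_right above 0.5 N).
9. the right tin, held more than 2 cm off the bench, moves briskly again, over 0.12 m/s (all of step 7), for 0.02 s.
10. the rattling tin is held out over the slate plate, the others stand at their places (((distance between loose_ball and tin_left below 0.07 m and horizontal distance between tin_left and plate_centre below 0.05 m and height (world z) of tin_left between 0.06 and 0.24 m and angle between tin_left's own z axis and vertical below 0.2 rad and linear speed of tin_left below 0.04 m/s and contact force between the fingers and tin_left above 1 N and height (world z) of each of tin_middle, tin_right below 0.008 m and angle between each of tin_middle, tin_right's own z axis and vertical below 0.1 rad and distance of each of tin_middle, tin_right from where it was at the start of the episode below 0.05 m and linear speed of each of tin_middle, tin_right below 0.03 m/s and contact force between the fingers and tin_middle below 0.1 N and contact force between the fingers and tin_right below 0.1 N) or (distance between loose_ball and tin_middle below 0.07 m and horizontal distance between tin_middle and plate_centre below 0.05 m and height (world z) of tin_middle between 0.06 and 0.24 m and angle between tin_middle's own z axis and vertical below 0.2 rad and linear speed of tin_middle below 0.04 m/s and contact force between the fingers and tin_middle above 1 N and height (world z) of each of tin_left, tin_right below 0.008 m and angle between each of tin_left, tin_right's own z axis and vertical below 0.1 rad and distance of each of tin_left, tin_right from where it was at the start of the episode below 0.05 m and linear speed of each of tin_left, tin_right below 0.03 m/s and contact force between the fingers and tin_left below 0.1 N and contact force between the fingers and tin_right below 0.1 N) or (distance between loose_ball and tin_right below 0.07 m and horizontal distance between tin_right and plate_centre below 0.05 m and height (world z) of tin_right between 0.06 and 0.24 m and angle between tin_right's own z axis and vertical below 0.2 rad and linear speed of tin_right below 0.04 m/s and contact force between the fingers and tin_right above 1 N and height (world z) of each of tin_left, tin_middle below 0.008 m and angle between each of tin_left, tin_middle's own z axis and vertical below 0.1 rad and distance of each of tin_left, tin_middle from where it was at the start of the episode below 0.05 m and linear speed of each of tin_left, tin_middle below 0.03 m/s and contact force between the fingers and tin_left below 0.1 N and contact force between the fingers and tin_middle below 0.1 N))), for 0.2 s.
At the end, for the whole second after the job is handed in: the tin with the loose ball is in the fingers, its underside 6 to 24 cm above the bench and its axis within 5 cm of the plate's centre, upright within 0.2 rad and still; the other two stand upright on the bench within 5 cm of where they stood, let go (((distance between loose_ball and tin_left below 0.07 m and horizontal distance between tin_left and plate_centre below 0.05 m and height (world z) of tin_left between 0.06 and 0.24 m and angle between tin_left's own z axis and vertical below 0.2 rad and linear speed of tin_left below 0.04 m/s and contact force between the fingers and tin_left above 1 N and height (world z) of each of tin_middle, tin_right below 0.008 m and angle between each of tin_middle, tin_right's own z axis and vertical below 0.1 rad and distance of each of tin_middle, tin_right from where it was at the start of the episode below 0.05 m and linear speed of each of tin_middle, tin_right below 0.03 m/s and contact force between the fingers and tin_middle below 0.1 N and contact force between the fingers and tin_right below 0.1 N) or (distance between loose_ball and tin_middle below 0.07 m and horizontal distance between tin_middle and plate_centre below 0.05 m and height (world z) of tin_middle between 0.06 and 0.24 m and angle between tin_middle's own z axis and vertical below 0.2 rad and linear speed of tin_middle below 0.04 m/s and contact force between the fingers and tin_middle above 1 N and height (world z) of each of tin_left, tin_right below 0.008 m and angle between each of tin_left, tin_right's own z axis and vertical below 0.1 rad and distance of each of tin_left, tin_right from where it was at the start of the episode below 0.05 m and linear speed of each of tin_left, tin_right below 0.03 m/s and contact force between the fingers and tin_left below 0.1 N and contact force between the fingers and tin_right below 0.1 N) or (distance between loose_ball and tin_right below 0.07 m and horizontal distance between tin_right and plate_centre below 0.05 m and height (world z) of tin_right between 0.06 and 0.24 m and angle between tin_right's own z axis and vertical below 0.2 rad and linear speed of tin_right below 0.04 m/s and contact force between the fingers and tin_right above 1 N and height (world z) of each of tin_left, tin_middle below 0.008 m and angle between each of tin_left, tin_middle's own z axis and vertical below 0.1 rad and distance of each of tin_left, tin_middle from where it was at the start of the episode below 0.05 m and linear speed of each of tin_left, tin_middle below 0.03 m/s and contact force between the fingers and tin_left below 0.1 N and contact force between the fingers and tin_middle below 0.1 N))); the arm keeps its last pose, push and grip.
It fails at once if the try square is moved by more than 4 cm (distance of try_square from where it was at the start of the episode above 0.04 m).
It fails at once if the slate offcut is moved by more than 4 cm (distance of slate_offcut from where it was at the start of the episode above 0.04 m).
It fails at once if a tin is tipped over (angle between any of tin_left, tin_middle, tin_right's own z axis and vertical above 1.2 rad).
It also fails if it takes over 72 s, if anything falls off the work surface, if the arm or the gripper's body presses on something with over 40 N, if the wrist force passes 120 N, or if a joint passes its speed limit or range.

### The arm

A 6-joint arm with a two-finger parallel gripper is mounted at the origin on the work surface; the furniture and walls round the work are solid. World frame = base frame: x ahead of the robot, y to its left, z up, the work surface at z = 0. Lengths are in m, angles in rad, forces in N, time in s.
With the tool pointing down it reaches from about 0.275 to 0.725 m from the base axis. Payload 5.6 kg.
Tool frame: the origin (TCP) lies at the very end of the fingers, on their centre line; the grasp point (between the pads) lies 19 mm behind it (robot.grasp_offset is the distance from the TCP to the grasp point, in m); x points along the fingers, y is the direction in which the jaws open and shut, and the axes are right-handed (so a half turn about x gives the same grasp; the last joint's range is limited). The gripper opens to 85 mm and grips with 20 to 120 N. Pads are 22 mm wide; open, the fingers measure 114 mm over their backs; the gripper's body (76 mm by 85 mm) begins 54 mm behind the grasp point. The pads swing forward as they close: fully open they stand 13 mm farther back than shut.
Start: joints at [-0.983, 0.255, 0.108, 0, -1.424, -0.285], TCP at [0.164, -0.525, 0.231] pointing down, gripper open.
Joint ranges: [-2.95, 2.95], [-1.21, 1.97], [-1.09, 1.5], [-2.87, 1.71], [-2.94, -0.07], [-3.05, 3.05]. Speed limits (rad/s): [2.57, 2.57, 3.14, 3.14, 3.14, 3.14].

### API

Orientations are given as a rotation vector (axis times angle).
In Python, from station import robot gives the robot as it stands. The module is installed in compiled form; this text tells all that it offers.
- The arm moves only by the tool step_arm, never from a script. Its arguments are lists of equal length, an entry for each row: "xyz": the shift along the world's x, y, z in mm, a list of three; "angular": the turn, a rotation vector about the world's x, y, z in rad, a list of three; "grip": the closure, from -1 (fully open) to 1 (shut), so that 0 is half open. A call has 1 to 10 rows; each row shifts and turns the commanded pose from where the row before left it; what a row does not reach is not made up. A row lasts 1/8 s, in which the tool goes at most 62.5 mm and 10.7 degrees, less where a joint would pass 70% of its speed; a pose out of reach is approached as far as the arm can. A call with a gripper value outside its range is refused whole. The fingers move at their own pace and stop on an object; "force" is the grip in N (left out, the last holds). Time passes only in rows, so rows that do not move let the fingers close. It gives the time, the measured TCP pose, the force and the opening at its end, in the units of the state.
- robot.get_obs(): the state, without advancing time (a new reading comes with each control period).
- robot.capture(name): name is "side" or "top"; returns the picture (480x640x3 uint8, red, green, blue); there is no depth.
- robot.calibration(name): a dict with "fx", "fy", "cx", "cy" (pixels), "cam_to_world" (4x4, takes a point from camera to world coordinates). Camera axes: x right, y up, looking along -z (the intrinsics and any distortion apply to the point x, -y, -z); pixel columns grow to the right and rows downward; lengths in m; the calibration is good to about 2 mm. A picture is of the moment at which its call begins. calibration takes no time and is no camera call.
- robot.sign_off(): hands the job in, once; it reports no verdict.
Trained networks look in the newest picture that a camera, given by its name, has taken for a name from the list of things; names that differ only in an ending like _2 or _b are one class to them, and where a whole thing is asked for, a point or a joint stands for the part that bears it (a point fixed in the world has none). Each returns a list of dicts, best first, with "score" (0 to 1); they miss things now and then, are a little off and sometimes report something else, mostly with a low value. They report only what shows in the picture. A call takes as long as a camera call.
- robot.look_for(camera, thing): "at" ([column, row] in pixels, amid what is visible of it).
- robot.mark_of(camera, thing): "at" ([column, row] in pixels: a listed point, or the origin of a listed thing).
The state is a dict: "t": time; "qpos": joint angles; "dq": joint speeds; "tau": joint torques, N m; "tool_pos": TCP position; "orientation": TCP orientation; "wrist_force": force on the tool from outside, world axes, zero at the start; "wrist_torque": the same for the moment, N m; "grip_width": opening from 0.0 (shut) to 1.0 (fully open).
Only numpy, scipy, OpenCV 4.12 (cv2) and the standard library are available. Lean on these libraries where they do the work, as an engineer would, in place of code of your own. Each camera call takes 0.05 s, during which the arm holds its last target. There are 200 camera calls.

## Working session

There is one attempt and no reset: what is moved stays moved. The work goes in short steps, Python scripts to look and compute and a tool call to move; the robot and the scene stay as the last step left them, time stands still between calls to the robot, and variables do not carry over. Pictures are saved under pics/ and viewed, about 8 in all and at most 12, crops included, and the job is handed in when it is done.

Besides the shell and the picture viewer there is one more tool, called after ">>>" as a command line: name --argument value ..., lists and objects as JSON in quotes. step_arm: Moves the arm, as the interface text tells. Its arguments: {"type":"object","properties":{"xyz":{"type":"array"},"angular":{"type":"array"},"grip":{"type":"array"},"force":{"type":"number"}},"required":["xyz","angular","grip"]}

```bash
mkdir -p pics
cat > h.py <<'E'
import numpy as np, cv2
from station import robot
def ray(cam,uv):
    c=robot.calibration(cam); M=np.array(c["cam_to_world"])
    d=np.array([(uv[0]-c["cx"])/c["fx"],-(uv[1]-c["cy"])/c["fy"],-1.0])
    return M[:3,3],M[:3,:3]@d
def onz(cam,uv,z):
    o,d=ray(cam,uv); return o+d*(z-o[2])/d[2]
def tri(u1,u2):
    o1,d1=ray("top",u1);o2,d2=ray("side",u2)
    s=np.linalg.lstsq(np.c_[d1,-d2],o2-o1,rcond=None)[0]
    a,b=o1+s[0]*d1,o2+s[1]*d2
    return (a+b)/2,np.linalg.norm(a-b)
def snap(cam,name):
    p=robot.capture(cam); cv2.imwrite(f"pics/{name}.png",p[:,:,::-1]); return p
E
python3 - <<'E'
from h import *
np.set_printoptions(precision=4,suppress=True)
a=snap("top","t0");b=snap("side","s0")
print({k:v for k,v in robot.calibration("top").items()});print(robot.calibration("side"))
for n,z in [("tin_left_grip",.092),("tin_middle_grip",.092),("tin_right_grip",.092),("plate_centre",.007),("try_square",0),("slate_offcut",0)]:
    for c in ("top","side"):
        for r in robot.mark_of(c,n)[:4]: print(n,c,r["score"],np.round(r["at"],1),onz(c,r["at"],z))
print(robot.get_obs(), robot.grasp_offset)
E
```

```text
{'fx': 578.0620291998114, 'fy': 578.0620291998114, 'cx': 327.38804999596465, 'cy': 252.88708267280975, 'cam_to_world': array([[-0.0244,  0.9913, -0.1293,  0.3165],
       [-0.9997, -0.0249, -0.0018, -0.0109],
       [-0.005 ,  0.1292,  0.9916,  1.4901],
       [ 0.    ,  0.    ,  0.    ,  1.    ]])}
{'fx': 533.2320186372697, 'fy': 533.2320186372697, 'cx': 325.75839628728994, 'cy': 245.8672758208865, 'cam_to_world': array([[-0.9585,  0.0989, -0.2673,  0.0898],
       [-0.2837, -0.4215,  0.8613,  1.21  ],
       [-0.0274,  0.9014,  0.4321,  0.6907],
       [ 0.    ,  0.    ,  0.    ,  1.    ]])}
tin_left_grip top 0.86 [287.9 275. ] [0.4471 0.0888 0.092 ]
tin_left_grip side 0.25 [334.7 355.1] [0.3138 0.4536 0.092 ]
tin_middle_grip top 0.91 [369.4 264.4] [ 0.4681 -0.1098  0.092 ]
tin_right_grip top 0.56 [428.3 289.2] [ 0.4042 -0.2501  0.092 ]
tin_right_grip side 0.67 [370.5 209.4] [ 0.4008 -0.2581  0.092 ]
plate_centre top 0.92 [344.  197.9] [ 0.654  -0.0553  0.007 ]
try_square top 0.93 [197.9 316.6] [0.3544 0.3279 0.    ]
try_square side 0.91 [334.1 354.9] [0.3496 0.337  0.    ]
slate_offcut top 0.93 [464.3 329.1] [ 0.3059 -0.3528  0.    ]
slate_offcut side 0.67 [405.1 230.5] [ 0.3045 -0.332   0.    ]
{'t': 0.7, 'qpos': array([-0.9834,  0.2551,  0.1082, -0.    , -1.4239, -0.2846]), 'dq': array([-0.0001,  0.0015,  0.0011,  0.0004, -0.0015, -0.0019]), 'tau': array([  0.0004, -38.6295,  23.8029,   5.3673,  -0.0006,  -0.    ]), 'tool_pos': array([ 0.164 , -0.525 ,  0.2313]), 'orientation': array([-0.2376,  1.5577,  0.2376]), 'wrist_force': array([-0.5269, -0.0047, -0.1743]), 'wrist_torque': array([0.0438, 0.0049, 0.0281]), 'grip_width': 1.0019733594730094} 0.0187
```

View pics/t0.png

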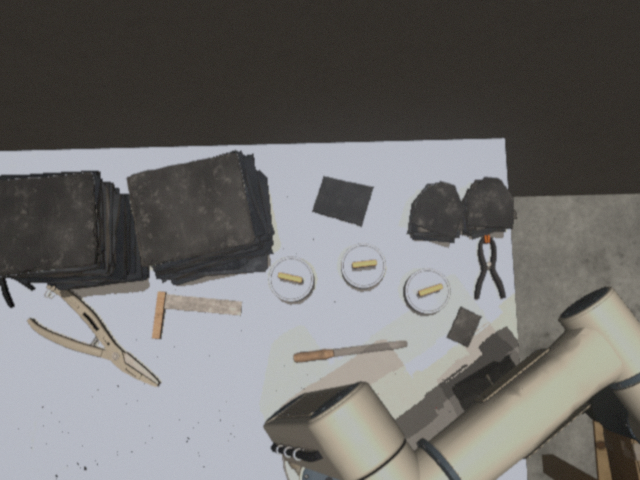

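View pics/s0.png

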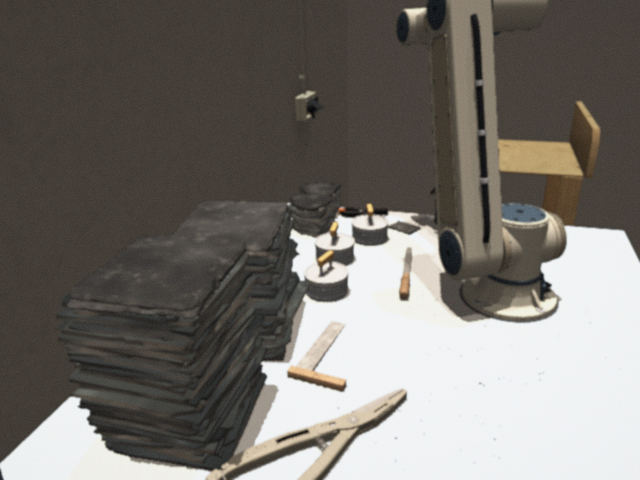

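The top view shows three tins at about (291,279), (364,266) and (428,291), the plate at (343,200), the square at (195,310) and the offcut at (464,327). A tall slate stack stands just beyond and to the left of the left tin. In the side view the bars are at about (325,257), (334,230) and (370,210). Next I'll measure the bars by colour.

Run:
```python
from h import *
np.set_printoptions(precision=4,suppress=True)
a=cv2.imread("pics/t0.png");b=cv2.imread("pics/s0.png")
def seg(img,cam,c,r):
    hsv=cv2.cvtColor(img,cv2.COLOR_BGR2HSV); m=np.zeros(img.shape[:2],np.uint8)
    x,y=c; m[y-r:y+r,x-r:x+r]=1
    m&=((hsv[...,1]>90)&(hsv[...,2]>90)).astype(np.uint8)
    p=np.argwhere(m)[:,::-1].astype(np.float32)
    return p.mean(0),len(p),cv2.minAreaRect(p)
for n,ct,cs in [("L",(291,279),(325,257)),("M",(364,266),(334,230)),("R",(429,291),(370,210))]:
    p,k,rc=seg(a,"top",ct,20); q,k2,_=seg(b,"side",cs,11)
    bx=cv2.boxPoints(rc); e=sorted([(np.linalg.norm(bx[i]-bx[(i+1)%4]),i) for i in range(4)])[-1][1]
    v=onz("top",bx[(e+1)%4],.1)-onz("top",bx[e],.1)
    if v[1]<0:v=-v
    print(n,p,k,"bar",onz("top",p,.1),"len",np.linalg.norm(v),"yaw of bar from +y deg",np.degrees(np.arctan2(-v[0],v[1])),"side",q,k2,"tri",tri(p,q))
# plate
for c in [(323,177),(373,187),(363,226),(313,212)]: print(onz("top",c,.007))
for c in [(240,152),(272,235),(255,160),(165,283)]: print(c,[onz("top",c,z)[:2] for z in (0,.1,.2,.3)])
for c in ["top","side"]:
  for r in robot.look_for(c,"tin_left")[:4]: print(c,r)
g=robot.calibration("top")
big=cv2.resize(a[140:340,150:500],None,fx=2.2,fy=2.2,interpolation=cv2.INTER_CUBIC);cv2.imwrite("pics/t0c.png",big)
```

```text
L [290.0417 277.875 ] 24 bar [0.4393 0.0832 0.1   ] len 0.05512167880844268 yaw of bar from +y deg -15.459544748871519 side [324.7217 256.7652] 115 tri (array([0.4412, 0.0839, 0.0955]), np.float64(0.00305903433575858))
M [363.3913 264.5217] 23 bar [ 0.4673 -0.0947  0.1   ] len 0.051023061439893456 yaw of bar from +y deg 4.309219554762054 side [332.9265 227.6765] 68 tri (array([ 0.4699, -0.0945,  0.095 ]), np.float64(0.004266169823791479))
R [429.0588 289.7843] 51 bar [ 0.4023 -0.2504  0.1   ] len 0.050428877130517864 yaw of bar from +y deg 15.583544510565236 side [369.5342 208.3836] 73 tri (array([ 0.4023, -0.2508,  0.098 ]), np.float64(0.00019819921220153567))
[ 0.7116 -0.0016  0.007 ]
[ 0.6813 -0.1322  0.007 ]
[ 0.5781 -0.1026  0.007 ]
[0.6185 0.0267 0.007 ]
(240, 152) [array([0.7874, 0.2177]), array([0.7558, 0.2024]), array([0.7242, 0.1871]), array([0.6926, 0.1717])]
(272, 235) [array([0.5616, 0.1352]), array([0.5451, 0.1254]), array([0.5287, 0.1156]), array([0.5122, 0.1058])]
(255, 160) [array([0.7645, 0.178 ]), array([0.7344, 0.1653]), array([0.7043, 0.1526]), array([0.6743, 0.14  ])]
(165, 283) [array([0.4429, 0.4135]), array([0.4344, 0.385 ]), array([0.4259, 0.3565]), array([0.4174, 0.328 ])]
top {'at': [290.6, 279.6], 'score': 0.73}
top {'at': [427.3, 292.6], 'score': 0.38}
side {'at': [325.3, 279.5], 'score': 0.76}
```

View pics/t0c.png

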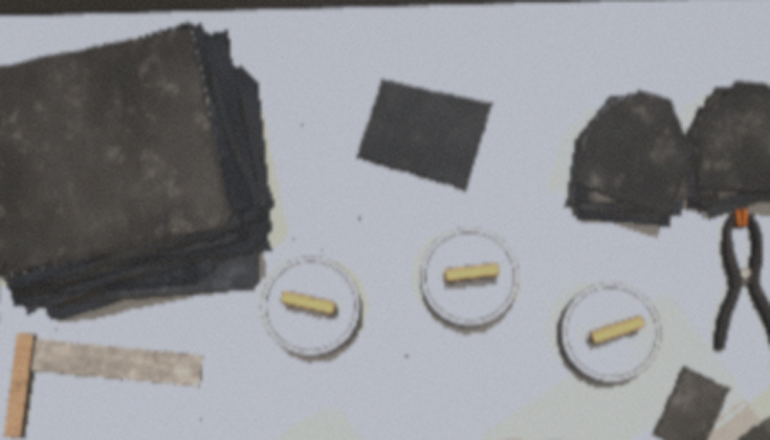

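Run:
```python
from h import *
np.set_printoptions(precision=4,suppress=True)
print("top face corner",tri((255,240),(293,205)))
for n,p in [("topface br",(255,240)),("low slab corner",(267,271)),("right edge",(273,234)),("front",(245,272))]:
    print(n,[onz("top",p,z)[:2] for z in (0.02,.05,.1,.15,.2)])
print(tri((267,271),(306,290)),tri((267,271),(304,292)))
b=cv2.imread("pics/s0.png");cv2.imwrite("pics/s0c.png",cv2.resize(b[180:330,180:400],None,fx=3.5,fy=3.5,interpolation=cv2.INTER_CUBIC))
```

```text
top face corner (array([0.503 , 0.1453, 0.2522]), np.float64(0.014580756410003589))
topface br [array([0.5463, 0.1772]), array([0.5417, 0.1733]), array([0.5338, 0.167 ]), array([0.526 , 0.1606]), array([0.5182, 0.1542])]
low slab corner [array([0.4654, 0.1472]), array([0.4624, 0.1439]), array([0.4573, 0.1386]), array([0.4523, 0.1332]), array([0.4472, 0.1278])]
right edge [array([0.5608, 0.1307]), array([0.5558, 0.1278]), array([0.5475, 0.123 ]), array([0.5392, 0.1181]), array([0.5309, 0.1133])]
front [array([0.4643, 0.2034]), array([0.4613, 0.1991]), array([0.4562, 0.1918]), array([0.4512, 0.1845]), array([0.4462, 0.1772])]
(array([0.4687, 0.1472, 0.0322]), np.float64(0.009229992250201812)) (array([0.4714, 0.1484, 0.0267]), np.float64(0.013628601173016586))
```

View pics/s0c.png

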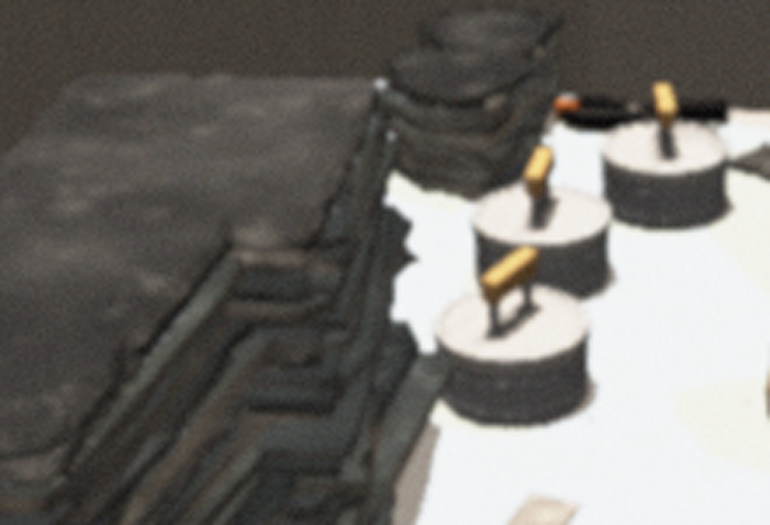

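Run:
```python
from h import *
from scipy.spatial.transform import Rotation as R
np.set_printoptions(precision=4,suppress=True)
print(tri((255,240),(273,250)))
o=robot.get_obs(); Rm=R.from_rotvec(o["orientation"]).as_matrix(); print(Rm)
a=np.degrees(np.arctan2(Rm[1,1],Rm[0,1])); print("tool y azimuth",a)
for y in (-13.5,6,15.5): print(y,(y-a+90)%180-90, np.radians((y-a+90)%180-90))
```

```text
(array([0.5357, 0.1646, 0.1409]), np.float64(0.01720952577890578))
[[ 0.     -0.2981  0.9545]
 [-0.0001  0.9545  0.2981]
 [-1.     -0.0001  0.    ]]
tool y azimuth 107.34596523321345
-13.5 59.15403476678654 1.0324326725196211
6 78.65403476678654 1.3727718766585153
15.5 88.15403476678654 1.5385781555979767
```

>>> step_arm --xyz '[[25,55,0],[25,55,0],[25,55,0],[25,55,0],[25,55,0],[25,55,0],[25,55,0],[25,55,0],[25,55,0],[25,55,0]]' --angular '[[0,0,0.103],[0,0,0.103],[0,0,0.103],[0,0,0.103],[0,0,0.103],[0,0,0.103],[0,0,0.103],[0,0,0.103],[0,0,0.103],[0,0,0.103]]' --grip '[-1,-1,-1,-1,-1,-1,-1,-1,-1,-1]' --force 70

```text
t: 2.05
tool_pos: [0.4145, 0.0271, 0.2318]
orientation: [-1.036, 1.31, 1.035]
wrist_force: [0.8, -0.3, -0.9]
grip_width: 1.004
```

>>> step_arm --xyz '[[26,58,0],[0,0,-30],[0,0,0],[0,0,0]]' --angular '[[0,0,0],[0,0,0],[0,0,0],[0,0,0]]' --grip '[-1,-1,-1,-1]'

```text
t: 2.55
tool_pos: [0.4399, 0.0816, 0.2025]
orientation: [-1.032, 1.311, 1.031]
wrist_force: [0.8, -0.3, 0.8]
grip_width: 1.0
```

```bash
cat > st.py <<'E'
from h import *
from scipy.spatial.transform import Rotation as R
np.set_printoptions(precision=3,suppress=True)
o=robot.get_obs(); M=R.from_rotvec(o["orientation"]).as_matrix()
print("t",round(o["t"],2),"pos",o["tool_pos"],"tooly az",np.degrees(np.arctan2(M[1,1],M[0,1])),"down",M[:,0],"F",o["wrist_force"],"T",o["wrist_torque"],"w",round(o["grip_width"],3),"q",o["qpos"])
E
python3 - <<'E'
import st
from h import *
snap("top","t1");snap("side","s1")
a=cv2.imread("pics/t1.png")[180:360,220:460];b=cv2.imread("pics/s1.png")[150:330,220:460]
cv2.imwrite("pics/c1.png",np.vstack([cv2.resize(i,None,fx=1.6,fy=1.6) for i in (a,b)]))
E
```

```text
t 2.55 pos [0.44  0.082 0.202] tooly az 166.34009632867333 down [ 0.002 -0.    -1.   ] F [ 0.808 -0.279  0.829] T [ 0.025 -0.014  0.023] w 1.0 q [ 0.536  0.062 -0.199  0.001 -1.308 -0.775]
```

View pics/c1.png

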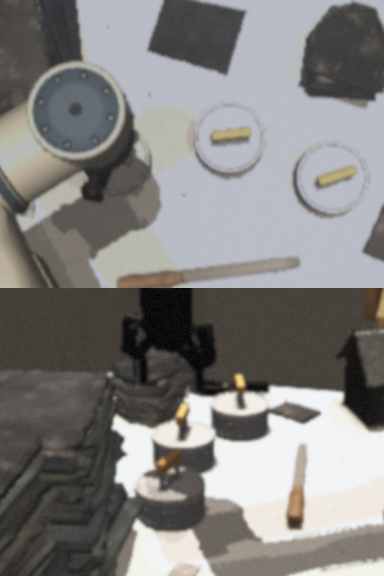

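The gripper stands over the left tin's bar, with its fingers at about (170,340) in the lower crop and the bar at (168,460). I'm going down to grip.

>>> step_arm --xyz '[[0,0,-40],[0,0,-40],[0,0,-30],[0,0,-19],[0,0,0],[0,0,0],[0,0,0],[0,0,0]]' --angular '[[0,0,0],[0,0,0],[0,0,0],[0,0,0],[0,0,0],[0,0,0],[0,0,0],[0,0,0]]' --grip '[-1,-1,-1,-1,-1,1,1,1]' --force 70

```text
t: 3.65
tool_pos: [0.44, 0.0823, 0.073]
orientation: [-1.032, 1.311, 1.032]
wrist_force: [-0.2, -0.0, 0.4]
grip_width: 0.377
```

```bash
python3 st.py
```

```text
t 3.65 pos [0.44  0.082 0.073] tooly az 166.3608120639582 down [ 0.001  0.001 -1.   ] F [-0.184 -0.011  0.408] T [ 0.007  0.01  -0.01 ] w 0.377 q [ 0.537  0.171 -0.428  0.    -0.97  -0.775]
```

Still closing.

>>> step_arm --xyz '[[0,0,0],[0,0,0],[0,0,0],[0,0,0]]' --angular '[[0,0,0],[0,0,0],[0,0,0],[0,0,0]]' --grip '[1,1,1,1]'

```text
t: 4.15
tool_pos: [0.4405, 0.0823, 0.0727]
orientation: [-1.033, 1.311, 1.031]
wrist_force: [4.4, -1.4, 1.4]
grip_width: 0.147
```

```bash
python3 st.py
```

```text
t 4.15 pos [0.44  0.082 0.073] tooly az 166.38124628595523 down [ 0.002  0.    -1.   ] F [ 4.407 -1.404  1.368] T [-0.136 -1.449 -0.044] w 0.147 q [ 0.537  0.172 -0.428  0.001 -0.969 -0.775]
```

>>> step_arm --xyz '[[0,0,14],[0,0,14],[0,0,14],[0,0,14],[0,0,14],[0,0,0],[0,0,0],[0,0,0]]' --angular '[[0,0,0],[0,0,0],[0,0,0],[0,0,0],[0,0,0],[0,0,0],[0,0,0],[0,0,0]]' --grip '[1,1,1,1,1,1,1,1]'

```text
t: 5.15
tool_pos: [0.4391, 0.0819, 0.1416]
orientation: [-1.032, 1.314, 1.033]
wrist_force: [0.3, 0.2, -6.0]
grip_width: 0.148
```

```bash
python3 st.py
```

```text
t 5.15 pos [0.439 0.082 0.142] tooly az 166.3573239898875 down [-0.001 -0.    -1.   ] F [ 0.271  0.158 -6.01 ] T [-0.004  0.013 -0.101] w 0.148 q [ 0.537  0.103 -0.315 -0.    -1.155 -0.775]
```

>>> step_arm --xyz '[[-28,0,0],[-28,0,0],[0,0,0],[0,0,0],[0,0,0],[0,0,0]]' --angular '[[0,0,0],[0,0,0],[0,0,0],[0,0,0],[0,0,0],[0,0,0]]' --grip '[1,1,1,1,1,1]'

```text
t: 5.9
tool_pos: [0.3839, 0.0821, 0.1421]
orientation: [-1.032, 1.313, 1.032]
wrist_force: [-0.4, -0.1, -6.8]
grip_width: 0.152
```

```bash
python3 st.py
```

```text
t 5.9 pos [0.384 0.082 0.142] tooly az 166.3424762483278 down [-0. -0. -1.] F [-0.391 -0.087 -6.824] T [0.008 0.004 0.037] w 0.152 q [ 0.615 -0.008 -0.432  0.    -1.148 -0.853]
```

>>> step_arm --xyz '[[28,0,0],[28,0,0],[0,0,0],[0,0,0],[0,0,0],[0,0,0]]' --angular '[[0,0,0],[0,0,0],[0,0,0],[0,0,0],[0,0,0],[0,0,0]]' --grip '[1,1,1,1,1,1]'

```text
t: 6.65
tool_pos: [0.4392, 0.0821, 0.1424]
orientation: [-1.032, 1.312, 1.032]
wrist_force: [-0.0, 0.1, -6.5]
grip_width: 0.153
```

```bash
python3 st.py
```

```text
t 6.65 pos [0.439 0.082 0.142] tooly az 166.38244365021282 down [ 0.  0. -1.] F [-0.033  0.096 -6.46 ] T [-0.025  0.007  0.005] w 0.153 q [ 0.538  0.101 -0.314 -0.    -1.155 -0.775]
```

>>> step_arm --xyz '[[-28,0,0],[-28,0,0],[0,0,0],[0,0,0],[0,0,0],[0,0,0]]' --angular '[[0,0,0],[0,0,0],[0,0,0],[0,0,0],[0,0,0],[0,0,0]]' --grip '[1,1,1,1,1,1]'

```text
t: 7.4
tool_pos: [0.3839, 0.0821, 0.1422]
orientation: [-1.032, 1.313, 1.032]
wrist_force: [0.2, 0.1, -6.8]
grip_width: 0.149
```

```bash
python3 st.py
```

```text
t 7.4 pos [0.384 0.082 0.142] tooly az 166.34485637046606 down [-0. -0. -1.] F [ 0.223  0.117 -6.786] T [ 0.013  0.022 -0.008] w 0.149 q [ 0.615 -0.008 -0.432  0.    -1.148 -0.853]
```

>>> step_arm --xyz '[[28,0,0],[28,0,0],[0,0,0],[0,0,0],[0,0,0],[0,0,0]]' --angular '[[0,0,0],[0,0,0],[0,0,0],[0,0,0],[0,0,0],[0,0,0]]' --grip '[1,1,1,1,1,1]'

```text
t: 8.15
tool_pos: [0.4393, 0.0821, 0.1424]
orientation: [-1.032, 1.312, 1.032]
wrist_force: [0.9, -0.5, -6.7]
grip_width: 0.151
```

```bash
python3 st.py
```

```text
t 8.15 pos [0.439 0.082 0.142] tooly az 166.38149910165833 down [ 0.  0. -1.] F [ 0.903 -0.467 -6.749] T [-0.02  -0.012  0.032] w 0.151 q [ 0.538  0.101 -0.314 -0.    -1.155 -0.775]
```

The left tin is packed: the moment stays the same at both ends of the strokes. I'm putting it back and going on to the middle one.

>>> step_arm --xyz '[[0,0,-16],[0,0,-16],[0,0,-16],[0,0,-13],[0,0,-6],[0,0,-2],[0,0,0],[0,0,0]]' --angular '[[0,0,0],[0,0,0],[0,0,0],[0,0,0],[0,0,0],[0,0,0],[0,0,0],[0,0,0]]' --grip '[1,1,1,1,1,1,1,1]'

```text
t: 9.15
tool_pos: [0.44, 0.0822, 0.0737]
orientation: [-1.032, 1.311, 1.032]
wrist_force: [0.4, 0.7, -7.0]
grip_width: 0.15
```

```bash
python3 st.py
```

```text
t 9.15 pos [0.44  0.082 0.074] tooly az 166.36820590203675 down [ 0.001  0.    -1.   ] F [ 0.443  0.704 -6.962] T [ 0.002  0.064 -0.063] w 0.15 q [ 0.537  0.171 -0.427  0.    -0.972 -0.775]
```

>>> step_arm --xyz '[[0,0,-1.5],[0,0,-1],[0,0,0],[0,0,0]]' --angular '[[0,0,0],[0,0,0],[0,0,0],[0,0,0]]' --grip '[1,1,1,1]'

```text
t: 9.65
tool_pos: [0.4405, 0.0821, 0.0725]
orientation: [-1.034, 1.31, 1.031]
wrist_force: [-3.2, -0.8, 6.5]
grip_width: 0.153
```

>>> step_arm --xyz '[[0,0,0],[0,0,0],[0,0,0],[0,0,0],[0,0,0],[0,0,0],[0,0,25],[0,0,45],[0,0,45],[0,0,0]]' --angular '[[0,0,0],[0,0,0],[0,0,0],[0,0,0],[0,0,0],[0,0,0],[0,0,0],[0,0,0],[0,0,0],[0,0,0]]' --grip '[-1,-1,-1,-1,-1,-1,-1,-1,-1,-1]'

```text
t: 10.9
tool_pos: [0.4418, 0.0829, 0.1894]
orientation: [-1.033, 1.304, 1.029]
wrist_force: [0.5, 0.2, -0.4]
grip_width: 1.003
```

>>> step_arm --xyz '[[7,-44,0],[7,-44,0],[7,-44,0],[7,-45,0],[0,0,0]]' --angular '[[0,0,0.085],[0,0,0.085],[0,0,0.085],[0,0,0.085],[0,0,0]]' --grip '[-1,-1,-1,-1,-1]'

```text
t: 11.52
tool_pos: [0.4671, -0.0973, 0.1846]
orientation: [-1.281, 1.163, 1.283]
wrist_force: [-0.1, 0.6, 0.3]
grip_width: 1.002
```

Run:
```python
import st
from h import *
snap("top","t2");snap("side","s2")
a=cv2.imread("pics/t2.png")[180:360,220:460];b=cv2.imread("pics/s2.png")[150:330,220:460]
cv2.imwrite("pics/c2.png",np.vstack([cv2.resize(i,None,fx=1.6,fy=1.6) for i in (a,b)]))
```

```text
t 11.53 pos [ 0.467 -0.097  0.185] tooly az -174.34628106406836 down [-0.002 -0.    -1.   ] F [-0.12   0.553  0.342] T [ 0.079  0.004 -0.02 ] w 1.002 q [ 0.124  0.133 -0.165  0.    -1.275 -0.026]
```

View pics/c2.png

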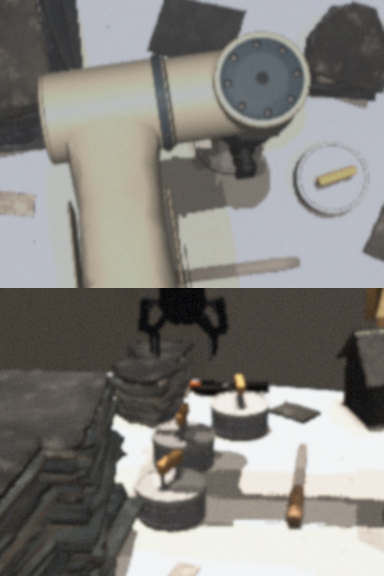

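The left tin stands upright again at (172,490), and the gripper is over the middle bar at (182,415).

>>> step_arm --xyz '[[0,0,-40],[0,0,-35],[0,0,-25],[0,0,-12],[0,0,0]]' --angular '[[0,0,0],[0,0,0],[0,0,0],[0,0,0],[0,0,0]]' --grip '[-1,-1,-1,-1,-1]'

```text
t: 12.25
tool_pos: [0.4673, -0.0944, 0.0735]
orientation: [-1.284, 1.16, 1.285]
wrist_force: [0.4, 0.5, 0.6]
grip_width: 0.997
```

>>> step_arm --xyz '[[0,0,0],[0,0,0],[0,0,0],[0,0,0],[0,0,0],[0,0,0],[0,0,0],[0,0,0]]' --angular '[[0,0,0],[0,0,0],[0,0,0],[0,0,0],[0,0,0],[0,0,0],[0,0,0],[0,0,0]]' --grip '[1,1,1,1,1,1,1,1]'

```text
t: 13.25
tool_pos: [0.4692, -0.0948, 0.0746]
orientation: [-1.286, 1.157, 1.282]
wrist_force: [4.6, 0.8, 2.1]
grip_width: 0.146
```

```bash
python3 st.py
```

```text
t 13.25 pos [ 0.469 -0.095  0.075] tooly az -174.13050542635153 down [ 0.003  0.    -1.   ] F [4.59  0.846 2.118] T [ 0.366 -1.806  0.019] w 0.146 q [ 0.129  0.225 -0.353  0.001 -0.989 -0.027]
```

>>> step_arm --xyz '[[0,0,14],[0,0,14],[0,0,14],[0,0,14],[0,0,14],[0,0,0],[0,0,0],[0,0,0]]' --angular '[[0,0,0],[0,0,0],[0,0,0],[0,0,0],[0,0,0],[0,0,0],[0,0,0],[0,0,0]]' --grip '[1,1,1,1,1,1,1,1]'

```text
t: 14.25
tool_pos: [0.4671, -0.0949, 0.1431]
orientation: [-1.283, 1.16, 1.285]
wrist_force: [-0.5, 0.0, -7.4]
grip_width: 0.147
```

```bash
python3 st.py
```

```text
t 14.25 pos [ 0.467 -0.095  0.143] tooly az -174.16005461466932 down [-0.002  0.    -1.   ] F [-0.455  0.038 -7.372] T [ 0.009 -0.005 -0.043] w 0.147 q [ 0.129  0.16  -0.243 -0.    -1.17  -0.027]
```

>>> step_arm --xyz '[[-28,0,0],[-28,0,0],[0,0,0],[0,0,0],[0,0,0],[0,0,0]]' --angular '[[0,0,0],[0,0,0],[0,0,0],[0,0,0],[0,0,0],[0,0,0]]' --grip '[1,1,1,1,1,1]'

```text
t: 15.0
tool_pos: [0.412, -0.0949, 0.1436]
orientation: [-1.284, 1.159, 1.284]
wrist_force: [-0.1, 0.2, -6.5]
grip_width: 0.149
```

```bash
python3 st.py
```

```text
t 15.0 pos [ 0.412 -0.095  0.144] tooly az -174.15660919694108 down [-0. -0. -1.] F [-0.113  0.243 -6.516] T [ 0.038  0.025 -0.018] w 0.149 q [ 0.147  0.052 -0.365  0.    -1.154 -0.045]
```

>>> step_arm --xyz '[[28,0,0],[28,0,0],[0,0,0],[0,0,0],[0,0,0],[0,0,0]]' --angular '[[0,0,0],[0,0,0],[0,0,0],[0,0,0],[0,0,0],[0,0,0]]' --grip '[1,1,1,1,1,1]'

```text
t: 15.75
tool_pos: [0.4672, -0.095, 0.1439]
orientation: [-1.284, 1.159, 1.284]
wrist_force: [-0.1, 0.3, -7.0]
grip_width: 0.148
```

```bash
python3 st.py
```

```text
t 15.75 pos [ 0.467 -0.095  0.144] tooly az -174.15686567813196 down [ 0.  0. -1.] F [-0.119  0.314 -7.033] T [-0.009 -0.012 -0.052] w 0.148 q [ 0.129  0.158 -0.243 -0.    -1.17  -0.027]
```

>>> step_arm --xyz '[[-28,0,0],[-28,0,0],[0,0,0],[0,0,0],[0,0,0],[0,0,0]]' --angular '[[0,0,0],[0,0,0],[0,0,0],[0,0,0],[0,0,0],[0,0,0]]' --grip '[1,1,1,1,1,1]'

```text
t: 16.5
tool_pos: [0.412, -0.0949, 0.1437]
orientation: [-1.284, 1.159, 1.284]
wrist_force: [-0.4, 0.1, -7.8]
grip_width: 0.15
```

```bash
python3 st.py
```

```text
t 16.5 pos [ 0.412 -0.095  0.144] tooly az -174.1580014587724 down [-0. -0. -1.] F [-0.364  0.086 -7.795] T [-0.024 -0.018 -0.033] w 0.15 q [ 0.147  0.052 -0.365  0.    -1.154 -0.046]
```

>>> step_arm --xyz '[[28,0,0],[28,0,0],[0,0,0],[0,0,0],[0,0,0],[0,0,0]]' --angular '[[0,0,0],[0,0,0],[0,0,0],[0,0,0],[0,0,0],[0,0,0]]' --grip '[1,1,1,1,1,1]'

```text
t: 17.25
tool_pos: [0.4672, -0.0949, 0.1439]
orientation: [-1.284, 1.159, 1.284]
wrist_force: [-0.1, 0.1, -7.4]
grip_width: 0.15
```

```bash
python3 st.py
```

```text
t 17.25 pos [ 0.467 -0.095  0.144] tooly az -174.1531618950003 down [ 0.  0. -1.] F [-0.108  0.091 -7.406] T [ 0.027 -0.002 -0.042] w 0.15 q [ 0.129  0.158 -0.243 -0.    -1.17  -0.027]
```

The middle tin is packed too. I'm putting it back.

>>> step_arm --xyz '[[0,0,-16],[0,0,-16],[0,0,-16],[0,0,-13],[0,0,-6],[0,0,-2],[0,0,-1.5],[0,0,0],[0,0,0]]' --angular '[[0,0,0],[0,0,0],[0,0,0],[0,0,0],[0,0,0],[0,0,0],[0,0,0],[0,0,0],[0,0,0]]' --grip '[1,1,1,1,1,1,1,1,1]'

```text
t: 18.38
tool_pos: [0.4683, -0.0949, 0.0742]
orientation: [-1.285, 1.158, 1.283]
wrist_force: [-1.9, 1.8, 2.8]
grip_width: 0.151
```

```bash
python3 st.py
```

```text
t 18.38 pos [ 0.468 -0.095  0.074] tooly az -174.13649026364737 down [ 0.002 -0.    -1.   ] F [-1.859  1.816  2.75 ] T [ 0.799  0.815 -0.056] w 0.151 q [ 0.129  0.225 -0.355  0.    -0.989 -0.027]
```

>>> step_arm --xyz '[[0,0,0],[0,0,0],[0,0,0],[0,0,0],[0,0,0],[0,0,0],[0,0,25],[0,0,45],[0,0,40],[0,0,0]]' --angular '[[0,0,0],[0,0,0],[0,0,0],[0,0,0],[0,0,0],[0,0,0],[0,0,0],[0,0,0],[0,0,0],[0,0,0]]' --grip '[-1,-1,-1,-1,-1,-1,-1,-1,-1,-1]'

```text
t: 19.62
tool_pos: [0.4697, -0.0951, 0.1867]
orientation: [-1.288, 1.154, 1.279]
wrist_force: [0.1, 0.1, -0.4]
grip_width: 0.999
```

>>> step_arm --xyz '[[-16,-39,0],[-17,-39,0],[-16,-39,0],[-17,-40,0],[0,0,0],[0,0,0]]' --angular '[[0,0,0.042],[0,0,0.042],[0,0,0.042],[0,0,0.042],[0,0,0],[0,0,0]]' --grip '[-1,-1,-1,-1,-1,-1]'

```text
t: 20.38
tool_pos: [0.4013, -0.2517, 0.1826]
orientation: [-1.404, 1.07, 1.406]
wrist_force: [0.3, 0.5, -0.4]
grip_width: 0.999
```

Run:
```python
import st
from h import *
snap("top","t3");snap("side","s3")
a=cv2.imread("pics/t3.png")[180:360,250:490];b=cv2.imread("pics/s3.png")[150:330,220:460]
cv2.imwrite("pics/c3.png",np.vstack([cv2.resize(i,None,fx=1.6,fy=1.6) for i in (a,b)]))
```

```text
t 20.38 pos [ 0.401 -0.252  0.183] tooly az -164.58636874908024 down [-0.001  0.001 -1.   ] F [ 0.309  0.468 -0.353] T [ 0.053 -0.022  0.006] w 0.999 q [-0.229  0.127 -0.177 -0.    -1.268  0.498]
```

View pics/c3.png

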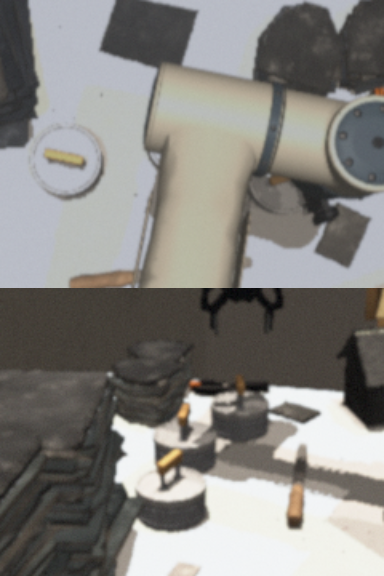

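Both tested tins stand at their places, and the gripper is over the right bar at (240,382).

>>> step_arm --xyz '[[0,0,-40],[0,0,-35],[0,0,-25],[0,0,-9],[0,0,0]]' --angular '[[0,0,0],[0,0,0],[0,0,0],[0,0,0],[0,0,0]]' --grip '[-1,-1,-1,-1,-1]'

```text
t: 21.1
tool_pos: [0.4019, -0.2516, 0.0743]
orientation: [-1.406, 1.069, 1.406]
wrist_force: [0.1, -0.5, -0.5]
grip_width: 0.999
```

>>> step_arm --xyz '[[0,0,0],[0,0,0],[0,0,0],[0,0,0],[0,0,0],[0,0,0],[0,0,0],[0,0,0]]' --angular '[[0,0,0],[0,0,0],[0,0,0],[0,0,0],[0,0,0],[0,0,0],[0,0,0],[0,0,0]]' --grip '[1,1,1,1,1,1,1,1]'

```text
t: 22.1
tool_pos: [0.4024, -0.252, 0.0747]
orientation: [-1.407, 1.068, 1.404]
wrist_force: [4.7, 0.3, 0.9]
grip_width: 0.149
```

```bash
python3 st.py
```

```text
t 22.1 pos [ 0.402 -0.252  0.075] tooly az -164.51602664258624 down [ 0.002 -0.    -1.   ] F [4.714 0.343 0.9  ] T [ 0.225 -1.591 -0.006] w 0.149 q [-0.228  0.219 -0.361  0.    -0.989  0.499]
```

>>> step_arm --xyz '[[0,0,14],[0,0,14],[0,0,14],[0,0,14],[0,0,14],[0,0,0],[0,0,0],[0,0,0]]' --angular '[[0,0,0],[0,0,0],[0,0,0],[0,0,0],[0,0,0],[0,0,0],[0,0,0],[0,0,0]]' --grip '[1,1,1,1,1,1,1,1]'

```text
t: 23.1
tool_pos: [0.4011, -0.2517, 0.1436]
orientation: [-1.404, 1.07, 1.407]
wrist_force: [-1.4, 0.4, -7.1]
grip_width: 0.151
```

```bash
python3 st.py
```

```text
t 23.1 pos [ 0.401 -0.252  0.144] tooly az -164.53549207695713 down [-0.001  0.001 -1.   ] F [-1.433  0.369 -7.129] T [-0.01   0.015 -0.005] w 0.151 q [-0.229  0.153 -0.249 -0.    -1.17   0.499]
```

>>> step_arm --xyz '[[-28,0,0],[-28,0,0],[0,0,0],[0,0,0],[0,0,0],[0,0,0]]' --angular '[[0,0,0],[0,0,0],[0,0,0],[0,0,0],[0,0,0],[0,0,0]]' --grip '[1,1,1,1,1,1]'

```text
t: 23.85
tool_pos: [0.346, -0.2519, 0.1441]
orientation: [-1.405, 1.069, 1.406]
wrist_force: [-0.1, 0.5, -7.2]
grip_width: 0.155
```

```bash
python3 st.py
```

```text
t 23.85 pos [ 0.346 -0.252  0.144] tooly az -164.51645607213024 down [-0.  0. -1.] F [-0.086  0.501 -7.248] T [0.068 0.019 0.054] w 0.155 q [-0.26   0.062 -0.353 -0.    -1.156  0.531]
```

>>> step_arm --xyz '[[28,0,0],[28,0,0],[0,0,0],[0,0,0],[0,0,0],[0,0,0]]' --angular '[[0,0,0],[0,0,0],[0,0,0],[0,0,0],[0,0,0],[0,0,0]]' --grip '[1,1,1,1,1,1]'

```text
t: 24.6
tool_pos: [0.4012, -0.252, 0.1444]
orientation: [-1.405, 1.069, 1.405]
wrist_force: [-1.1, 0.8, -7.5]
grip_width: 0.155
```

```bash
python3 st.py
```

```text
t 24.6 pos [ 0.401 -0.252  0.144] tooly az -164.5442433945997 down [ 0. -0. -1.] F [-1.101  0.756 -7.476] T [-0.016 -0.017  0.007] w 0.155 q [-0.229  0.152 -0.249  0.    -1.17   0.499]
```

>>> step_arm --xyz '[[-28,0,0],[-28,0,0],[0,0,0],[0,0,0],[0,0,0],[0,0,0]]' --angular '[[0,0,0],[0,0,0],[0,0,0],[0,0,0],[0,0,0],[0,0,0]]' --grip '[1,1,1,1,1,1]'

```text
t: 25.35
tool_pos: [0.346, -0.2519, 0.1442]
orientation: [-1.405, 1.069, 1.405]
wrist_force: [-0.3, 0.7, -7.0]
grip_width: 0.15
```

```bash
python3 st.py
```

```text
t 25.35 pos [ 0.346 -0.252  0.144] tooly az -164.51625332687462 down [-0.  0. -1.] F [-0.347  0.704 -6.959] T [ 0.031  0.055 -0.011] w 0.15 q [-0.26   0.062 -0.353 -0.    -1.156  0.531]
```

>>> step_arm --xyz '[[28,0,0],[28,0,0],[0,0,0],[0,0,0],[0,0,0],[0,0,0]]' --angular '[[0,0,0],[0,0,0],[0,0,0],[0,0,0],[0,0,0],[0,0,0]]' --grip '[1,1,1,1,1,1]'

```text
t: 26.1
tool_pos: [0.4012, -0.252, 0.1444]
orientation: [-1.405, 1.069, 1.405]
wrist_force: [0.6, 0.0, -7.3]
grip_width: 0.152
```

```bash
python3 st.py
```

```text
t 26.1 pos [ 0.401 -0.252  0.144] tooly az -164.54563640789223 down [ 0. -0. -1.] F [ 0.585  0.034 -7.321] T [ 0.039 -0.011  0.032] w 0.152 q [-0.229  0.152 -0.249 -0.    -1.17   0.499]
```

None of the strokes showed a clear rattle, so the ball may have rolled back during my waits. The right tin is still in the hand, so I'll use a tilt test: the ball should lie against the low side.

>>> step_arm --xyz '[[0,0,0],[0,0,0],[0,0,0],[0,0,0],[0,0,0],[0,0,0]]' --angular '[[0,0.08,0],[0,0.08,0],[0,0,0],[0,0,0],[0,0,0],[0,0,0]]' --grip '[1,1,1,1,1,1]'

```text
t: 26.85
tool_pos: [0.4013, -0.252, 0.1446]
orientation: [-1.31, 1.17, 1.537]
wrist_force: [0.1, -0.2, -7.1]
grip_width: 0.148
```

```bash
python3 st.py
```

```text
t 26.85 pos [ 0.401 -0.252  0.145] tooly az -164.35998915667335 down [-0.158 -0.    -0.987] F [ 0.068 -0.153 -7.126] T [ 0.04  -0.821 -0.012] w 0.148 q [-0.203  0.25  -0.148  0.033 -1.329  0.462]
```

>>> step_arm --xyz '[[0,0,0],[0,0,0],[0,0,0],[0,0,0],[0,0,0],[0,0,0],[0,0,0],[0,0,0]]' --angular '[[0,-0.08,0],[0,-0.08,0],[0,-0.08,0],[0,-0.08,0],[0,0,0],[0,0,0],[0,0,0],[0,0,0]]' --grip '[1,1,1,1,1,1,1,1]'

```text
t: 27.85
tool_pos: [0.4019, -0.2519, 0.144]
orientation: [-1.491, 0.966, 1.27]
wrist_force: [0.2, -0.7, -6.5]
grip_width: 0.151
```

```bash
python3 st.py
```

```text
t 27.85 pos [ 0.402 -0.252  0.144] tooly az -164.3249890906226 down [ 0.159  0.    -0.987] F [ 0.196 -0.671 -6.515] T [ 0.041  0.781 -0.033] w 0.151 q [-0.262  0.064 -0.345 -0.049 -1.009  0.555]
```

>>> step_arm --xyz '[[0,0,0],[0,0,0],[0,0,0],[0,0,0],[0,0,0]]' --angular '[[0,0.08,0],[0,0.08,0],[0,0,0],[0,0,0],[0,0,0]]' --grip '[1,1,1,1,1]'

```text
t: 28.48
tool_pos: [0.4013, -0.2519, 0.1444]
orientation: [-1.406, 1.069, 1.404]
wrist_force: [0.5, -0.3, -6.8]
grip_width: 0.149
```

```bash
python3 st.py
```

```text
t 28.48 pos [ 0.401 -0.252  0.144] tooly az -164.54892626650485 down [ 0.001  0.    -1.   ] F [ 0.451 -0.318 -6.808] T [ 0.04  -0.118 -0.01 ] w 0.149 q [-0.229  0.152 -0.249 -0.    -1.169  0.499]
```

After levelling from the tilt the moment stayed at about -0.12 N m, which is what a ball lying at the rear would give. I'll check from the other side.

>>> step_arm --xyz '[[0,0,0],[0,0,0],[0,0,0],[0,0,0],[0,0,0],[0,0,0],[0,0,0],[0,0,0],[0,0,0]]' --angular '[[0,0.08,0],[0,0.08,0],[0,0,0],[0,0,0],[0,-0.08,0],[0,-0.08,0],[0,0,0],[0,0,0],[0,0,0]]' --grip '[1,1,1,1,1,1,1,1,1]'

```text
t: 29.6
tool_pos: [0.4018, -0.2519, 0.1441]
orientation: [-1.405, 1.07, 1.406]
wrist_force: [-0.3, 1.0, -7.0]
grip_width: 0.144
```

```bash
python3 st.py
```

```text
t 29.6 pos [ 0.402 -0.252  0.144] tooly az -164.51995705083291 down [-0.001  0.    -1.   ] F [-0.299  0.955 -6.997] T [ 0.049  0.088 -0.054] w 0.144 q [-0.228  0.154 -0.248  0.    -1.17   0.498]
```

>>> step_arm --xyz '[[0,0,0],[0,0,0],[0,0,0],[0,0,0]]' --angular '[[0,0,0],[0,0,0],[0,0,0],[0,0,0]]' --grip '[1,1,1,1]'

```text
t: 30.1
tool_pos: [0.4016, -0.2519, 0.1442]
orientation: [-1.405, 1.069, 1.405]
wrist_force: [0.0, 0.3, -8.1]
grip_width: 0.149
```

```bash
python3 st.py
```

```text
t 30.1 pos [ 0.402 -0.252  0.144] tooly az -164.5305040866098 down [-0. -0. -1.] F [ 0.048  0.348 -8.148] T [ 0.045  0.158 -0.038] w 0.149 q [-0.229  0.153 -0.248  0.    -1.17   0.499]
```

>>> step_arm --xyz '[[-45,0,0],[0,0,0],[0,0,0],[0,0,0]]' --angular '[[0,0,0],[0,0,0],[0,0,0],[0,0,0]]' --grip '[1,1,1,1]'

```text
t: 30.6
tool_pos: [0.3573, -0.252, 0.1444]
orientation: [-1.406, 1.069, 1.405]
wrist_force: [-0.0, -0.8, -7.4]
grip_width: 0.152
```

```bash
python3 st.py
```

```text
t 30.6 pos [ 0.357 -0.252  0.144] tooly az -164.52187034226475 down [ 0.001 -0.    -1.   ] F [-0.005 -0.834 -7.404] T [ 0.11  -0.175  0.006] w 0.152 q [-0.253  0.08  -0.333  0.    -1.158  0.524]
```

>>> step_arm --xyz '[[45,0,0],[0,0,0],[0,0,0],[0,0,0]]' --angular '[[0,0,0],[0,0,0],[0,0,0],[0,0,0]]' --grip '[1,1,1,1]'

```text
t: 31.1
tool_pos: [0.4012, -0.2519, 0.1442]
orientation: [-1.405, 1.069, 1.406]
wrist_force: [-0.3, 0.2, -7.1]
grip_width: 0.149
```

```bash
python3 st.py
```

```text
t 31.1 pos [ 0.401 -0.252  0.144] tooly az -164.5290075457851 down [-0.  0. -1.] F [-0.308  0.152 -7.063] T [ 0.128  0.196 -0.034] w 0.149 q [-0.229  0.152 -0.249  0.    -1.17   0.499]
```

The right tin rattles: Ty is -0.18 at the end of the backward stroke and +0.20 at the end of the forward one. I'm carrying it over the plate.

>>> step_arm --xyz '[[0,0,27],[0,0,27],[0,0,27],[10,33,0],[10,33,0],[10,33,0],[10,34,0],[20,33,0],[30,33,0],[30,0,0]]' --angular '[[0,0,0],[0,0,0],[0,0,0],[0,0,0],[0,0,0],[0,0,0],[0,0,0],[0,0,0],[0,0,0],[0,0,0]]' --grip '[1,1,1,1,1,1,1,1,1,1]'

```text
t: 32.35
tool_pos: [0.522, -0.0509, 0.2255]
orientation: [-1.407, 1.066, 1.407]
wrist_force: [0.3, -0.8, -6.2]
grip_width: 0.143
```

>>> step_arm --xyz '[[30,0,0],[30,0,0],[30,0,0],[25,0,0],[13,0,0],[0,0,0],[0,0,0],[0,0,0],[0,0,0]]' --angular '[[0,0,0],[0,0,0],[0,0,0],[0,0,0],[0,0,0],[0,0,0],[0,0,0],[0,0,0],[0,0,0]]' --grip '[1,1,1,1,1,1,1,1,1]'

```text
t: 33.48
tool_pos: [0.6492, -0.053, 0.2257]
orientation: [-1.405, 1.069, 1.405]
wrist_force: [-0.2, -0.1, -7.7]
grip_width: 0.151
```

Run:
```python
import st
from h import *
snap("top","t4");snap("side","s4")
for n in ("tin_left_grip","tin_middle_grip"):
    print(n,[(r["score"],onz("top",r["at"],.092)) for r in robot.mark_of("top",n)[:2]])
a=cv2.imread("pics/t4.png")[140:350,220:500];b=cv2.imread("pics/s4.png")[120:330,200:480]
cv2.imwrite("pics/c4.png",np.vstack([cv2.resize(i,None,fx=1.4,fy=1.4) for i in (a,b)]))
```

```text
t 33.48 pos [ 0.649 -0.053  0.226] tooly az -164.5274767891008 down [ 0.  0. -1.] F [-0.216 -0.069 -7.732] T [-0.016  0.002 -0.035] w 0.151 q [ 0.158  0.463  0.398 -0.    -1.505  0.112]
tin_left_grip []
tin_middle_grip [(0.7, array([ 0.461, -0.105,  0.092]))]
```

View pics/c4.png

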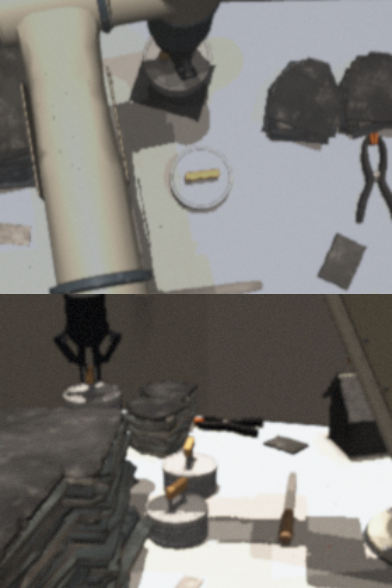

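The tin hangs level over the plate at about (178,75). The middle tin stands at (200,177) in the top crop, and the left and middle tins stand upright in the side crop.

>>> step_arm --xyz '[[0,0,0],[0,0,0],[0,0,0],[0,0,0]]' --angular '[[0,0,0],[0,0,0],[0,0,0],[0,0,0]]' --grip '[1,1,1,1]'

```text
t: 34.17
tool_pos: [0.6496, -0.0529, 0.2252]
orientation: [-1.405, 1.069, 1.405]
wrist_force: [-0.1, -0.1, -7.5]
grip_width: 0.148
```

```bash
python3 st.py; python3 -c "from station import robot; print(robot.sign_off())"
```

```text
t 34.17 pos [ 0.65  -0.053  0.225] tooly az -164.52885529169333 down [-0. -0. -1.] F [-0.135 -0.085 -7.513] T [-0.095  0.077 -0.009] w 0.148 q [ 0.158  0.465  0.399  0.    -1.505  0.112]
the job is handed in; nothing more can be done
None
```

I shook the tins from left to right and found that the right one holds the loose ball. I handed the job in with it held still and level over the slate plate, at about 34 s on the clock.

- **Shake results:** The first 56 mm strokes showed no clear rattle in any tin. For the right tin I added a tilt test and brisker 45 mm strokes. Its moment then read -0.18 N m at the end of the backward stroke and +0.20 N m at the end of the forward one.
- **How sure that is:** I did not repeat the tilt and brisker strokes on the left and middle tins. Calling them packed rests on the right tin's clear signal and the task's word that only one tin rattles.
- **Final hold:** The underside is about 15 cm above the bench and the axis close to the plate's measured centre, (0.65, -0.05) m. The two plate measurements differ by about 7 mm.
- **Other tins:** The left and middle tins stood upright at their places in the last pictures, and I saw nothing else disturbed. The network no longer reported the left tin's bar, which was hidden under the arm in the top view. Its position from the last clear top view matched the start by eye only.

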